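Refit the keyed tube rotor and close the centrifuge

ROBOT

A 7-joint arm with a two-finger parallel gripper is mounted at the origin on the work surface. World frame = base frame: x ahead of the robot, y to its left, z up, the work surface at z = 0. Lengths are in mm, angles in rad, forces in N, time in s.
With the tool pointing down it reaches from about 350 to 900 mm from the base axis. Payload 19.9 kg.
Tool frame: the origin (TCP) lies at the centre of the arm's flange, where the gripper is bolted on; the fingertips stand 173 mm ahead of it and the grasp point (between the pads) lies 155 mm ahead of it (robot.grasp_offset is the distance from the TCP to the grasp point, in mm); y points along the fingers, z is the direction in which the jaws open and shut, and the axes are right-handed (so a half turn about y gives the same grasp; the last joint's range is limited). The gripper opens to 85 mm and grips with 20 to 120 N. Pads are 22 mm wide; open, the fingers measure 114 mm over their backs; the gripper's body (76 mm by 85 mm) begins 54 mm behind the grasp point. The pads swing forward as they close: fully open they stand 13 mm farther back than shut.
Start: joints at [1.2, 0.417, -0.01, 1.614, 0.005, 1.111, -0.053], TCP at [201.823, -591.512, 404.66] pointing down, gripper open.
Joint ranges: [-2.81, 2.81], [-0.39, 2.02], [-1.27, 1.25], [0.06, 2.57], [-1.19, 4.33], [0.19, 2], [-2.82, 2.82]. Speed limits (rad/s): [1.89, 1.89, 2.39, 2.39, 3.01, 3.01, 3.01].

INTERFACE

Orientations are given as a unit quaternion [w, x, y, z].
In Python, from station import robot gives the robot as it stands.
- The arm moves only by the tool carry_out, never from a script. Its argument "targets" is a list of rows, each an object of numbers: "x", "y", "z": the shift along the world's x, y, z in m; "spin": the turn about the world's z in rad; "claw": the finger opening in m, from 0 to 0.0854. A call has 1 to 12 rows; each row shifts and turns the pose as measured when the row begins; what a row does not reach is not made up. A row lasts 1/12 s, in which the tool goes at most 41.7 mm and 7.16 degrees, less where a joint would pass 70% of its speed; a pose out of reach is approached as far as the arm can. A call is refused whole if a number of a shift passes 0.0417 or a number of a turn 0.125, either way. A call with a gripper value outside its range is refused whole. The fingers move at their own pace and stop on an object; "grip_force" is the grip in N (left out, the last holds). Time passes only in rows, so rows that do not move let the fingers close. It gives the time, the measured TCP pose, the force and the opening at its end, in the units of the state.
- robot.get_state(): the state, without advancing time (a new reading comes with each control period).
- robot.capture(name): name is "scene" or "top" or "wrist"; returns a dict with "pixels" (400x640x3 uint8, blue, green, red), "vfov" (degrees; the focal length in pixels is half the picture's height over the tangent of half this angle, whatever the lens; pixels are square), "cx", "cy" (the principal point, pixels), "k1" (the pictures are not rectified: a ray, as slopes to the right and down, at radius r is drawn at 1 + k1 r^2 times it, then the intrinsics apply), "rvec" (rotation vector, rad) and "tvec" (3), from world to camera coordinates, as OpenCV has them; the wrist camera has in their place "mount" (4x4, takes a point from camera to tool coordinates, whose origin is the TCP and whose axes are the tool frame's). Camera axes: x right, y down, z forward; pixel columns grow to the right and rows downward; lengths in mm; the calibration is good to about 2 mm. A picture is of the moment at which its call begins: read the wrist's pose just before it. There is no depth.
- robot.finish_job(): hands the job in, once; it reports no verdict.
The state is a dict: "time_s": time; "joints": joint angles; "dq": joint speeds; "effort": joint torques, N m; "ee_pos": TCP position; "ee_rot": TCP orientation; "ft_force": force on the tool from outside, world axes, zero at the start; "moment": the same for the moment, N m; "opening": finger opening in mm.
Only numpy, scipy, OpenCV 4.12 (cv2) and the standard library are available. Lean on these libraries where they do the work, as an engineer would, in place of code of your own. Each camera call takes 0.05 s, during which the arm holds its last target. There are 200 camera calls.

TASK

Get the small bench centrifuge ready to run: lift its half-open lid right up to its stop, then fit the round eight-place tube rotor (not the oblong strip rotor) on the drive shaft, turned so that the flat in its bore meets the flat of the shaft and lowered, not dropped, until it sits fully home. Then lower the lid gently until it is shut. Leave everything else on the bench where it stands.

Things in the scene. Friction and masses are not known exactly. Their poses are not given: they have to be found in the camera images.
- rotor_mid (a point): Round tube rotor, loose, dark grey, 130 to 240 g, 60 mm high: disc 96 mm across, rim 12 mm high, top sloping up to a 54 mm wide deck at 26 mm, eight slanted tube sockets; knurled hub 30 mm across from 26 to 60 mm height (grip it there, any way round), with a D-shaped bore right through. Point: on the axis, 30 mm above the underside. z up; x square to the bore's flat, from the axis towards it.
- rotor_index (a point): Outer end of the rotor's white index line, 47 mm from its axis and 14 mm above its underside, in the direction (rotor x) of the bore's one flat. The bore is 17.8 mm in diameter, its flat 4.8 mm from the axis; it fits the shaft (16 mm, flat 4 mm from the axis) one way round only, with about 0.8 mm play.
- shaft_seat (a point): Upright steel drive shaft in the middle of the centrifuge's bowl: 16 mm diameter with one flat 4 mm from the axis, 22.5 mm tall (top 4.5 mm tapers in by 2.4 mm), above a 40 mm disc on which the rotor's underside sits. Point: on the axis, on that disc, 60 mm above the bench. z up; x square to the flat, from the axis towards it. It stands at any angle and turns stiffly (0.03 N m).
- lid (a joint): Angle of the clear dome lid (160 mm long, 144 wide, 43 deep, grey rim and edges): 0 shut, growing as it opens, 1.66 rad at its stop, straight up and leaning slightly back. The stiff hinge holds it where it is left; moving it takes 1 to 4 N at the tab. It shuts clear above a rotor that is fully home, and not above one that is not.
- lid_hinge (a point): Middle of the lid's hinge axis, 88 mm above the bench, 82 mm behind the shaft. The frame turns with the lid: y along the hinge axis; -x from the hinge to the lid's front edge; z out of the lid's outer side (up when shut).
- lid_tab (a point): Grey tab in the middle of the lid's front edge, 50 mm wide, 8 mm thick, for lifting and lowering the lid. It stands out 30 mm from the dome's front wall: 162 to 192 mm from the hinge axis; its under face is in the hinge plane. Point: on its outer face (upper when shut), 178 mm from the hinge axis, 8 mm off the hinge plane. Axes as lid_hinge.
- centrifuge: White centrifuge housing, fixed, 170 x 150 mm (x, y), 85 mm high; round bowl 117 mm across in its top, control panel on the front (-x), lid hinge at the rear (+x). Origin on the bench below the shaft; z up. The deck of a seated rotor is about level with the rim.
- strip_rotor_mid (a point): Bystander: the oblong strip rotor, dark grey, 104 x 50 mm and 16 mm thick with two rows of eight small wells and the same 30 mm hub, 60 mm high in all. It stays where it stands. This point is on its axis, 30 mm above the bench.
- tube_rack: Bystander: white microtube rack, 50 x 122 mm (x, y) and 36 mm high, up to 47 mm with its tubes. Origin under its middle.
- bottle: Bystander: amber reagent bottle, 60 mm across, 145 mm high. Origin under its middle.
- slide_box: Bystander: flat black slide box, 98 x 62 mm and 30 mm high. Origin under its middle.
Mind the look-alikes: they are no part of the job. Leave any pink or purple look-alike of the part that bears rotor_mid alone.

How it is judged (in metres and radians):
On the way, in this order (a step that is already met when the one before it is completed fails the run):
1. the lid is lifted right up to its stop (1.55 rad or more) (value of joint lid above 1.55 rad), for 0.1 s.
2. the tube rotor is keyed on the shaft and fully home on its seat (z of rotor_mid in the frame of shaft_seat between 0.027 and 0.033 m and horizontal distance between rotor_mid and shaft_seat below 0.003 m and angle between the x axis of rotor_mid and the x axis of shaft_seat, either way round below 0.2 rad), for 0.2 s.
3. the lid is shut (value of joint lid below 0.05 rad), for 0.2 s.
At the end, for the whole second after the job is handed in: The round tube rotor sits fully home on the drive shaft (within 3 mm in height and 3 mm sideways, its flat on the shaft's flat), the lid is shut over it (within 0.05 rad), and the strip rotor, tube rack, bottle and slide box are within 20 mm of where they stood (all of step 2 and value of joint lid below 0.05 rad and distance of each of strip_rotor_mid, tube_rack, bottle, slide_box from where it was at the start of the episode below 0.02 m); the robot touches nothing.
It fails at once if the lid is slammed: it comes down onto its stop faster than 1.5 rad/s (value of joint lid below 0.3 rad and velocity of joint lid below -1.5 rad/s).
It fails at once if the tube rotor is dropped: it falls free, faster than 0.8 m/s (a fall of more than 3 cm) (linear speed of rotor above 0.8 m/s and contact force between rotor and the fingers below 0.2 N).
It fails at once if a bystander is knocked away or over (distance of any of strip_rotor_mid, tube_rack, bottle, slide_box from where it was at the start of the episode above 0.03 m or angle between bottle's own z axis and vertical above 0.5 rad).
It also fails if it takes over 72 s, if anything falls off the work surface, if the arm or the gripper's body presses on something with over 40 N, if the wrist force passes 120 N, or if a joint passes its speed limit or range.

## Working session

There is one attempt and no reset: what is moved stays moved. The work goes in short steps, Python scripts to look and compute and a tool call to move; the robot and the scene stay as the last step left them, time stands still between calls to the robot, and variables do not carry over. Pictures are saved under pics/ and viewed, about 8 in all and at most 12, crops included, and the job is handed in when it is done.

Besides the shell and the picture viewer there is one more tool, called after "Call:" as name([rows], argument=value, ...), one row to a line, values as JSON. carry_out: Moves the arm, as the interface text tells. Its arguments: {"type":"object","properties":{"targets":{"type":"array","items":{"type":"object","properties":{"x":{"type":"number"},"y":{"type":"number"},"z":{"type":"number"},"spin":{"type":"number"},"claw":{"type":"number"}}}},"grip_force":{"type":"number"}},"required":["targets"]}

```bash
ls; mkdir -p pics; cat > h.py <<'E'
import numpy as np,cv2
from station import robot
def snap(n,f):
    s=robot.get_state(); c=robot.capture(n); cv2.imwrite('pics/'+f+'.png',c['pixels']); 
    import pickle; pickle.dump((s,c),open('pics/'+f+'.pkl','wb')); return s,c
def load(f):
    import pickle; return pickle.load(open('pics/'+f+'.pkl','rb'))
def Rq(q): 
    from scipy.spatial.transform import Rotation as R
    return R.from_quat([q[1],q[2],q[3],q[0]]).as_matrix()
def cam(s,c):
    if 'mount' in c:
        T=np.eye(4);T[:3,:3]=Rq(s['ee_rot']);T[:3,3]=s['ee_pos'];M=T@np.array(c['mount']);return M[:3,:3],M[:3,3]
    R=cv2.Rodrigues(np.array(c['rvec'],float))[0];return R.T,-R.T@np.array(c['tvec'],float).ravel()
def K(c):
    h=c['pixels'].shape[0];f=h/2/np.tan(np.radians(c['vfov'])/2)
    return np.array([[f,0,c['cx']],[0,f,c['cy']],[0,0,1.]]),np.array([c['k1'],0,0,0,0.])
def ray(s,c,uv):
    k,d=K(c);p=cv2.undistortPoints(np.array(uv,float).reshape(-1,1,2),k,d).reshape(-1,2)
    R,o=cam(s,c);return o,np.c_[p,np.ones(len(p))]@R.T
def plane(s,c,uv,z):
    o,d=ray(s,c,uv);return o+d*((z-o[2])/d[:,2])[:,None]
def proj(s,c,P):
    R,o=cam(s,c);k,d=K(c);r=cv2.Rodrigues(R.T)[0]
    return cv2.projectPoints(np.array(P,float).reshape(-1,3),r,-R.T@o,k,d)[0].reshape(-1,2)
E
python3 - <<'E'
from h import *
for n in ['scene','top','wrist']:
    s,c=snap(n,n+'0'); R,o=cam(s,c); print(n,o.round(),R[:,2].round(2),c['vfov'],c['k1'])
print(s)
E
```

```text
pics
scene [990. 956. 993.] [-0.34 -0.66 -0.68] 42.464809564330345 -0.012584037736766605
top [ 469.   53. 1206.] [ 0.05  0.   -1.  ] 52.237057001396785 -0.09785122770394263
wrist [ 280. -565.  372.] [-0.3  -0.1  -0.95] 60.93915778660136 -0.036379295054053074
{'time_s': 0.1, 'joints': array([ 1.20051517,  0.4179281 , -0.01031226,  1.61417103,  0.00471845,
        1.11068336, -0.05301576]), 'dq': array([-0.0016475 , -0.00061124,  0.00089658, -0.00079506, -0.00151237,
        0.00014664,  0.00068393]), 'effort': array([ 2.50753015e-03, -8.65809774e+01,  6.80205915e-01, -4.35634947e+01,
        1.91564730e-02,  4.89759666e-03,  1.78172045e-04]), 'ee_pos': array([ 201.76896294, -591.3900913 ,  404.09006632]), 'ee_rot': array([ 0.11561932, -0.1158247 ,  0.69797252, -0.6971737 ]), 'ft_force': array([0.71567818, 0.3868873 , 0.5545282 ]), 'moment': array([-0.04641094, -0.00389318, -0.01837401]), 'opening': 85.33937163464321}
```

View pics/scene0.png

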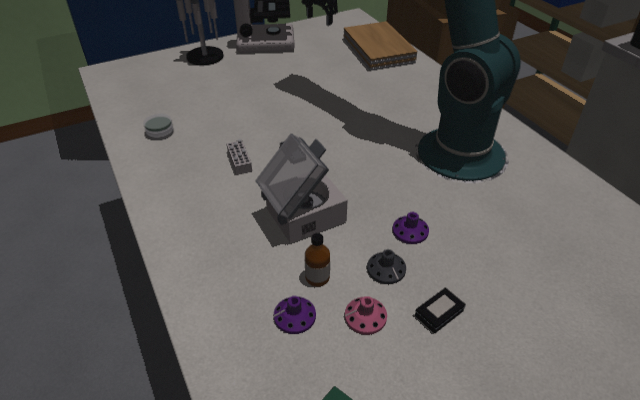

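View pics/top0.png

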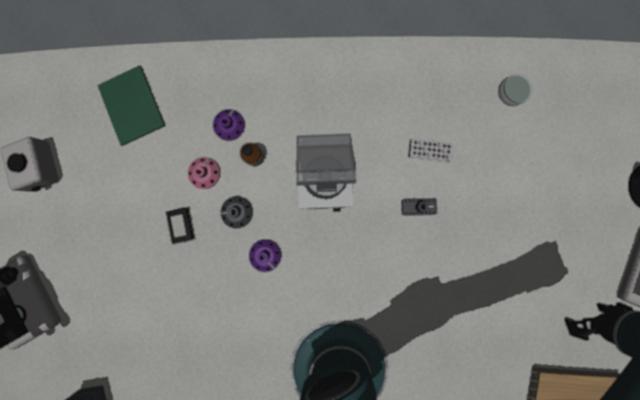

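The scene picture shows the dark grey rotor at (387,266), purple ones at (410,228) and (295,314), and a pink one at (366,314). The top picture shows the grey rotor at (237,211), the centrifuge at (325,170), the strip rotor at (420,207) and the rack at (430,150). The dark grey round rotor fits the description, so I'll confirm it in one enlarged crop.

```bash
python3 - <<'E'
from h import *
a=cv2.imread('pics/top0.png');b=cv2.imread('pics/scene0.png')
f=lambda i,x,y,w,h,W,H:cv2.resize(i[y:y+h,x:x+w],(W,H),interpolation=cv2.INTER_CUBIC)
A=np.vstack([f(a,217,191,40,40,300,300),f(b,357,241,60,60,300,300)])
B=np.vstack([f(a,290,128,70,42*2,250,300),f(b,245,128,110,110,250,300)])
cv2.imwrite('pics/c1.png',np.clip(np.hstack([A,f(a,285,128,80,96,250,300).repeat(1,0) if 0 else B])*1.6,0,255).astype(np.uint8))
s,c=load('top0')
print('rotor',plane(s,c,[237,211],30),'cf front corners z85',plane(s,c,[[299,208],[354,207]],85))
E
```

```text
rotor [[470.13468267 286.66331529  30.        ]] cf front corners z85 [[475.44570984 104.48675626  85.        ]
 [475.42292733 -46.65411104  85.        ]]
```

View pics/c1.png

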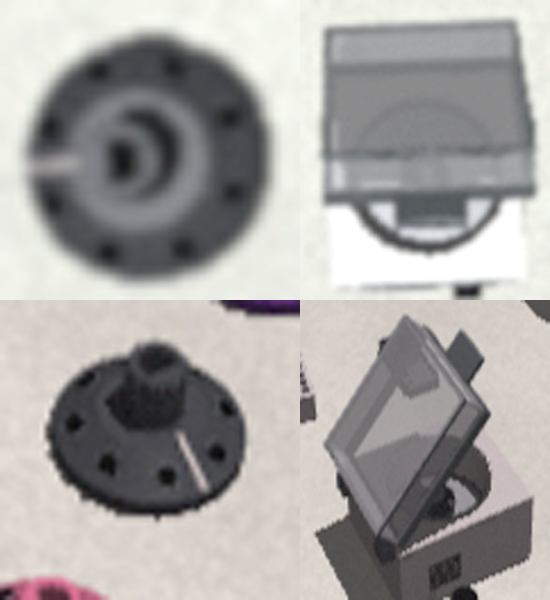

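```bash
python3 - <<'E'
from h import *
print(Rq(load('wrist0')[0]['ee_rot']).round(3))
s1,c1=load('top0');s2,c2=load('scene0')
def tri(a,b):
    o1,d1=ray(s1,c1,[a]);o2,d2=ray(s2,c2,[b]);d1=d1[0];d2=d2[0]
    t=np.linalg.lstsq(np.c_[d1,-d2],o2-o1,rcond=None)[0];p,q=o1+t[0]*d1,o2+t[1]*d2;return ((p+q)/2).round(1),np.linalg.norm(p-q).round(1)
print('tab end',tri([327,190],[321,144]))
print('rotor hub top',plane(s2,c2,[388,253],60),plane(s1,c1,[235.3,212],60))
# predicted tab for angles
for th in np.arange(.7,1.2,.1):
    P=[642-192*np.cos(th),29,88+192*np.sin(th)];print(th.round(2),np.round(P),proj(s1,c1,P).round(),proj(s2,c2,P).round())
i=c1['pixels'];g=i.astype(int)
# rotor dark mask centroid
m=((g.max(2)<110)).astype(np.uint8);n,l,st,ce=cv2.connectedComponentsWithStats(m)
for k in range(1,n):
    if 200<st[k,4]<3000: print(st[k],ce[k].round(1),plane(s1,c1,[ce[k]],8)[0].round())
print('bottle',plane(s1,c1,[252,153],140),'strip',plane(s1,c1,[420,207],30),'rack',plane(s1,c1,[430,150],40))
E
```

```text
[[-0.946 -0.     0.323]
 [-0.323  0.001 -0.946]
 [ 0.    -1.    -0.001]]
tab end (array([515. ,  30.9, 229.8]), np.float64(3.6))
rotor hub top [[466.48745612 293.29710464  60.        ]] [[467.37619174 285.55959222  60.        ]]
0.7 [495.  29. 212.] [[327. 199.]] [[327. 147.]]
0.8 [508.  29. 226.] [[327. 194.]] [[322. 144.]]
0.9 [523.  29. 238.] [[327. 187.]] [[317. 142.]]
1.0 [538.  29. 250.] [[327. 180.]] [[311. 140.]]
1.1 [555.  29. 259.] [[327. 173.]] [[305. 138.]]
[498  77  24  29 272] [505.9  94.3] [ 810. -529.    8.]
[213 109  32  32 792] [228.7 124.4] [729. 314.   8.]
[  14  137   49   55 1341] [ 43.9 164.7] [622. 901.   8.]
[240 143  27  24 515] [253.1 153.4] [640. 242.   8.]
[  6 153  22  20 350] [ 16.8 162.2] [633. 997.   8.]
[628 162  12  46 416] [634.6 184.3] [ 528. -947.    8.]
[220 195  33  34 856] [236.4 211.8] [468. 293.   8.]
[401 198  36  18 608] [418.4 206.2] [ 474. -244.    8.]
[166 207  30  37 602] [181.  224.7] [432. 459.   8.]
[616 227  24  80 744] [629.6 269.9] [ 260. -918.    8.]
[249 239  33  33 576] [265.6 254.1] [342. 208.   8.]
[ 65 377  48  23 742] [ 93.1 390. ] [-71. 749.   8.]
bottle [[622.18952184 223.76640176 140.        ]] strip [[ 471.96798844 -243.28532507   30.        ]] rack [[ 636.32771183 -275.42187164   40.        ]]
```

Call:
carry_out([
  {"x": 0.016,"y": 0.036,"z": 0,"spin": -0.11,"claw": 0},
  {"x": 0.016,"y": 0.036,"z": 0,"spin": -0.11,"claw": 0},
  {"x": 0.016,"y": 0.036,"z": 0,"spin": -0.11,"claw": 0},
  {"x": 0.016,"y": 0.036,"z": 0,"spin": 0,"claw": 0},
  {"x": 0.016,"y": 0.036,"z": 0,"spin": 0,"claw": 0},
  {"x": 0.016,"y": 0.036,"z": 0,"spin": 0,"claw": 0},
  {"x": 0.016,"y": 0.036,"z": 0,"spin": 0,"claw": 0},
  {"x": 0.016,"y": 0.036,"z": 0,"spin": 0,"claw": 0},
  {"x": 0.016,"y": 0.036,"z": 0,"spin": 0,"claw": 0},
  {"x": 0.016,"y": 0.036,"z": 0,"spin": 0,"claw": 0},
  {"x": 0.016,"y": 0.036,"z": 0,"spin": 0,"claw": 0},
  {"x": 0.016,"y": 0.036,"z": 0,"spin": 0,"claw": 0},
], grip_force=40)

```text
time_s: 1.15
ee_pos: [391.5, -144.2, 401.5]
ee_rot: [-0.011, 0.009, 0.707, -0.707]
ft_force: [1.0, -1.1, 0.8]
opening: -0.4
```

Call:
carry_out([
  {"x": 0.015,"y": 0.035,"z": -0.004,"claw": 0},
  {"x": 0.015,"y": 0.035,"z": -0.004,"claw": 0},
  {"x": 0.015,"y": 0.035,"z": -0.004,"claw": 0},
  {"x": 0.015,"y": 0.035,"z": -0.004,"claw": 0},
  {"x": 0.015,"y": 0.03,"z": -0.004,"claw": 0},
  {"claw": 0},
])

```text
invalid input
```

```bash
python3 - <<'E'
from h import *
s,c=snap('scene','s2');i=c['pixels'][80:280,200:500]
s2,c2=snap('wrist','w2');print(s2['ee_pos'],s2['ft_force'],s2['dq'].round(2),Rq(s2['ee_rot']).round(3))
cv2.imwrite('pics/c2.png',np.vstack([cv2.resize(i,(450,300),interpolation=3),cv2.resize(c2['pixels'],(450,281))]))
E
```

```text
[ 394.04995466 -137.83839729  401.68952804] [ 3.50838686 10.58399113  0.27193782] [ 0.06  0.    0.07 -0.01 -0.    0.    0.21] [[-1.    -0.002 -0.022]
 [ 0.022  0.001 -1.   ]
 [ 0.002 -1.    -0.001]]
```

View pics/c2.png

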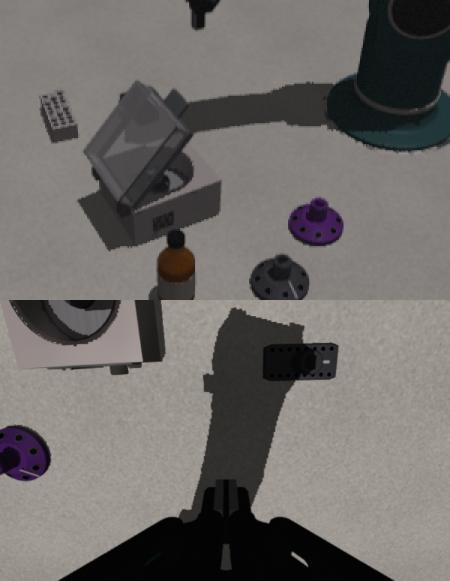

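The move was refused because its rows were missing keys. The picture shows the arm still clear of the lid, with the tab at about (175,105) in the upper crop. I'm sending it again with every key filled in.

Call:
carry_out([
  {"x": 0.016,"y": 0.034,"z": -0.004,"spin": 0,"claw": 0},
  {"x": 0.016,"y": 0.034,"z": -0.004,"spin": 0,"claw": 0},
  {"x": 0.016,"y": 0.034,"z": -0.004,"spin": 0,"claw": 0},
  {"x": 0.016,"y": 0.034,"z": -0.004,"spin": 0,"claw": 0},
  {"x": 0.015,"y": 0.03,"z": -0.004,"spin": 0,"claw": 0},
  {"x": 0,"y": 0,"z": 0,"spin": 0,"claw": 0},
])

```text
time_s: 1.75
ee_pos: [472.8, 30.8, 381.5]
ee_rot: [-0.009, 0.008, 0.707, -0.707]
ft_force: [-1.9, 0.3, -0.6]
opening: 0.2
```

```bash
python3 - <<'E'
from h import *
s,c=snap('scene','s2');i=c['pixels'][80:280,200:500]
s2,c2=snap('wrist','w2');print(s2['ee_pos'],s2['ft_force'],s2['dq'].round(2))
cv2.imwrite('pics/c2.png',np.vstack([cv2.resize(i,(450,300),interpolation=3),cv2.resize(c2['pixels'],(450,281))]))
E
```

```text
[472.1159801   28.57315655 381.43656298] [ 0.22362391 -0.65114125  0.20920055] [ 0.05 -0.03  0.05  0.03 -0.01  0.01  0.07]
```

View pics/c2.png

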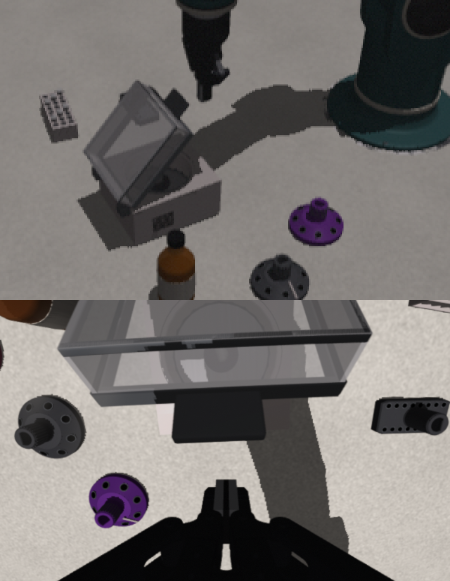

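Call:
carry_out([
  {"x": 0.012,"y": 0,"z": 0,"spin": 0,"claw": 0},
  {"x": 0.012,"y": 0,"z": 0,"spin": 0,"claw": 0},
  {"x": 0.012,"y": 0,"z": 0,"spin": 0,"claw": 0},
  {"x": 0.012,"y": 0,"z": 0.005,"spin": 0,"claw": 0},
  {"x": 0.012,"y": 0,"z": 0.006,"spin": 0,"claw": 0},
  {"x": 0.012,"y": 0,"z": 0.006,"spin": 0,"claw": 0},
  {"x": 0.012,"y": 0,"z": 0.006,"spin": 0,"claw": 0},
  {"x": 0.012,"y": 0,"z": 0.006,"spin": 0,"claw": 0},
  {"x": 0.012,"y": 0,"z": 0.005,"spin": 0,"claw": 0},
  {"x": 0.012,"y": 0,"z": 0.004,"spin": 0,"claw": 0},
  {"x": 0.012,"y": 0,"z": 0.003,"spin": 0,"claw": 0},
  {"x": 0.012,"y": 0,"z": 0.002,"spin": 0,"claw": 0},
])

```text
time_s: 2.85
ee_pos: [619.6, 9.9, 425.3]
ee_rot: [0.021, -0.012, -0.704, 0.71]
ft_force: [-1.6, 0.9, 0.1]
opening: 0.2
```

Call:
carry_out([
  {"x": 0.008,"y": 0.004,"z": 0,"spin": 0,"claw": 0},
  {"x": 0.008,"y": 0.005,"z": 0,"spin": 0,"claw": 0},
  {"x": 0.006,"y": 0.005,"z": 0,"spin": 0,"claw": 0},
  {"x": 0.004,"y": 0.005,"z": 0,"spin": 0,"claw": 0},
  {"x": 0.003,"y": 0,"z": 0,"spin": 0,"claw": 0},
  {"x": 0.002,"y": 0,"z": 0,"spin": 0,"claw": 0},
])

```text
time_s: 3.35
ee_pos: [653.0, 26.4, 424.0]
ee_rot: [0.024, -0.012, -0.703, 0.711]
ft_force: [-27.2, -6.0, 16.1]
opening: -0.0
```

```bash
python3 - <<'E'
from h import *
s,c=snap('scene','s3');i=c['pixels'][80:280,200:500]
s2,c2=snap('wrist','w3');print(s2['ee_pos'],s2['ft_force'],Rq(s2['ee_rot']).round(3))
s4,c4=snap('top','t3')
cv2.imwrite('pics/c3.png',np.hstack([np.vstack([cv2.resize(i,(450,300),interpolation=3),cv2.resize(c2['pixels'],(450,281))]),cv2.resize(c4['pixels'][120:220,280:370],(340,581))[:581]]))
E
```

```text
[652.91761415  26.34225203 424.04645388] [-17.65433806  -1.76140404  10.86265571] [[-0.999 -0.019 -0.051]
 [ 0.051 -0.011 -0.999]
 [ 0.018 -1.     0.012]]
```

View pics/c3.png

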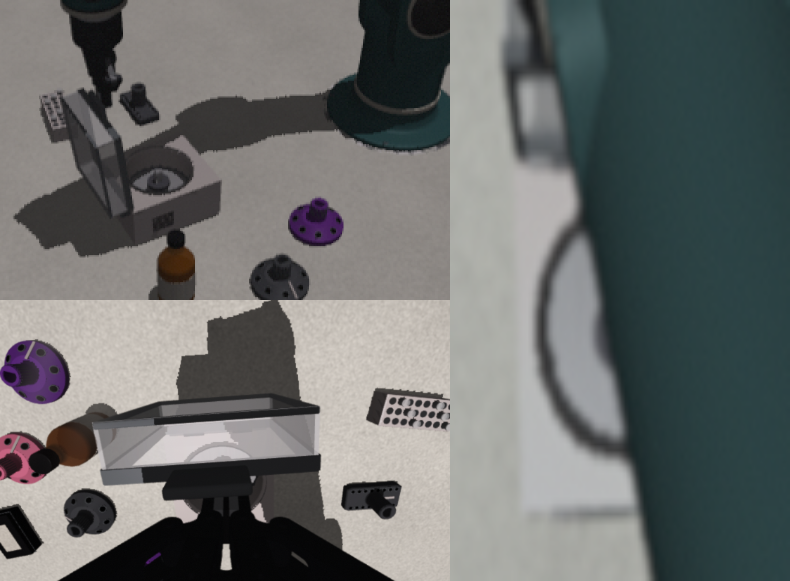

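Force of -27 N in x means the lid is at its stop, and the scene view shows it upright. I'm backing off and looking down at the shaft from close by.

Call:
carry_out([
  {"x": -0.015,"y": 0,"z": 0,"spin": 0.0,"claw": 0},
  {"x": -0.025,"y": 0,"z": 0,"spin": -0.025,"claw": 0},
  {"x": -0.03,"y": 0,"z": -0.01,"spin": -0.025,"claw": 0},
  {"x": -0.03,"y": 0,"z": -0.02,"spin": 0,"claw": 0.0},
  {"x": -0.03,"y": 0,"z": -0.02,"spin": 0,"claw": 0.0},
  {"x": 0,"y": 0,"z": 0,"spin": 0,"claw": 0.0},
  {"x": 0,"y": 0,"z": 0,"spin": 0,"claw": 0.0},
])

```text
time_s: 4.08
ee_pos: [515.1, 27.1, 371.6]
ee_rot: [0.042, -0.03, -0.702, 0.71]
ft_force: [0.7, 0.6, 0.9]
opening: 0.1
```

```bash
python3 - <<'E'
from h import *
s,c=snap('wrist','w4');print(s['ee_pos'],s['ft_force'],s['dq'].round(2),Rq(s['ee_rot']).round(3))
u,v=proj(s,c,[560,29,82])[0];print(u,v)
u=int(u);v=int(v);x0=max(0,u-70);y0=max(0,v-60)
print(x0,y0)
cv2.imwrite('pics/c4.png',cv2.resize(c['pixels'][y0:y0+120,x0:x0+140],None,fx=5,fy=5,interpolation=3))
E
```

```text
[515.14459832  27.10953168 371.63297013] [0.73203697 0.56392272 0.92612357] [ 0.01 -0.03 -0.    0.11 -0.01 -0.03 -0.  ] [[-0.995 -0.018 -0.102]
 [ 0.102 -0.01  -0.995]
 [ 0.017 -1.     0.012]]
308.01519503579084 135.37456063785885
238 75
```

View pics/c4.png

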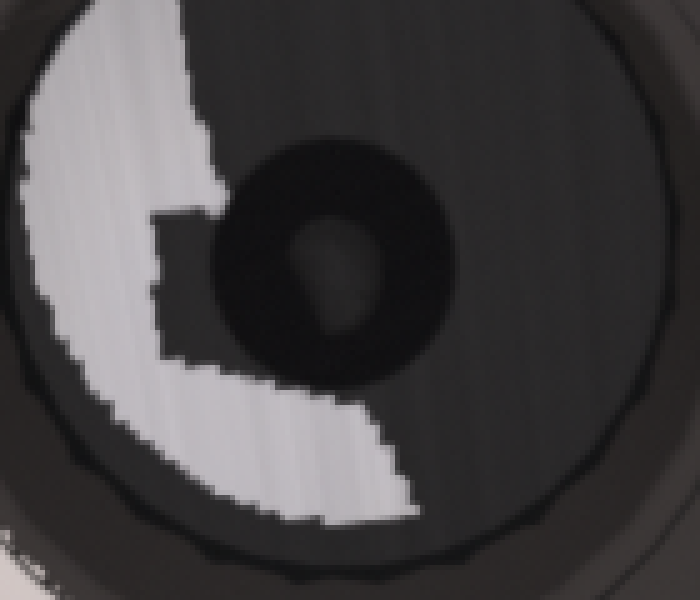

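The crop shows the drive disc, dark with a 40 mm outer edge, around the shaft top at crop (335,275), with the flat on its lower-left side running from about (290,255) to (325,335). Next I'll fit the disc and the flat.

```bash
python3 - <<'E'
from h import *
s,c=load('w4')
g=cv2.cvtColor(c['pixels'],cv2.COLOR_BGR2GRAY).astype(np.float32)
x0,y0=285,105;f=8
z=cv2.resize(g[y0:y0+50,x0:x0+50],None,fx=f,fy=f,interpolation=cv2.INTER_CUBIC)
print(np.percentile(z,[1,10,30,50,70]), z[200:201,::20].round(),z[::20,160:161].T.round())
up=lambda p:(p+.5)/f-.5+[x0,y0]
k,_=cv2.threshold(z.clip(0,60).astype(np.uint8),0,255,cv2.THRESH_OTSU)
# shaft top: bright blob nearest centre
for t in (24,28,32):
  m=(z>t).astype(np.uint8);n,l,st,ce=cv2.connectedComponentsWithStats(m)
  lab=l[(275*f//5)-(105-75)*f+0,(335*f//5)-(285-238)*f]
  print(t,lab,st[lab],ce[lab])
  if lab and st[lab,4]<30000:
    C=max(cv2.findContours((l==lab).astype(np.uint8),0,1)[0],key=cv2.contourArea)[:,0]
    P=plane(s,c,up(C.astype(float)),82.5)[:,:2]
    (cc,r)=cv2.minEnclosingCircle(P.astype(np.float32)); print('top circ',cc,r)
    a=cv2.approxPolyDP(P.astype(np.float32).reshape(-1,1,2),0.7,True)[:,0]
    e=np.roll(a,-1,0)-a;j=np.argmax(np.hypot(*e.T));m2=(a[j]+a[(j+1)%len(a)])/2;nrm=np.array([-e[j,1],e[j,0]]);nrm/=np.hypot(*nrm)
    if (m2-cc)@nrm<0:nrm=-nrm
    print('flat len',np.hypot(*e[j]),'mid',m2,'dir deg',np.degrees(np.arctan2(nrm[1],nrm[0])),'dist',(m2-cc)@nrm)
# dark disc outline
z2=cv2.inRange(g[75:195,238:378],0,22);n,l,st,ce=cv2.connectedComponentsWithStats(z2);
lab=l[60,50];print(st[lab])
C=max(cv2.findContours((l==lab).astype(np.uint8),0,1)[0],key=cv2.contourArea)[:,0]+[238,75]
for h in (60,82.5):
  P=plane(s,c,C.astype(float),h)[:,:2];print(h,cv2.minEnclosingCircle(P.astype(np.float32)),cv2.fitEllipse(P.astype(np.float32)))
cv2.imwrite('pics/c5.png',np.clip(cv2.resize(z,None,fx=1.5,fy=1.5)*5,0,255).astype(np.uint8))
E
```

```text
[15.76764647 16.46808548 17.08571835 18.13082123 34.77610855] [[16. 18. 18. 17. 16. 23. 32. 36. 39. 37. 35. 30. 18. 17. 17. 16. 17. 19.
  39. 41.]] [[19. 18. 17. 17. 17. 18. 31. 32. 38. 39. 39. 37. 36. 35. 33. 19. 18. 18.
  16. 23.]]
24 3 [   86   106   147   189 19687] [163.90272769 193.99908569]
top circ (564.592529296875, 31.95315933227539) 8.618133544921875
flat len 11.808409 mid [562.6793    35.642273] dir deg 108.10791 dist 4.1010418279365695
28 3 [   92   110   135   180 16575] [163.48434389 193.3052187 ]
top circ (564.6493530273438, 31.919593811035156) 8.205727577209473
flat len 12.306468 mid [562.27     34.84758] dir deg 109.97377 dist 3.56462168298458
32 3 [  102   116   113   167 10570] [163.26253548 202.2128666 ]
top circ (564.6536865234375, 31.44215965270996) 7.643307685852051
flat len 4.7288065 mid [560.3618    33.175488] dir deg 95.68274 dist 2.1497903133787304
[  43   28   48   50 1528]
60 ((563.1178588867188, 32.175907135009766), 19.622631072998047) ((563.1100463867188, 32.2380256652832), (37.67876434326172, 38.59345626831055), 66.95133209228516)
82.5 ((565.834716796875, 31.055097579956055), 18.034021377563477) ((565.8276977539062, 31.112831115722656), (34.62858963012695, 35.46923828125), 66.95160675048828)
```

View pics/c5.png

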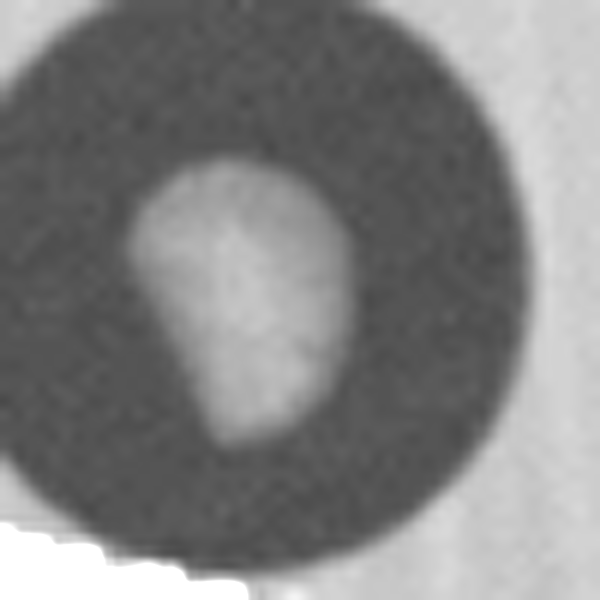

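The enhanced crop shows the D-shaped shaft top with its flat at lower left. That puts the shaft at about (563.3, 32) with its flat facing 109°. Next I'll go above the grey rotor.

Call:
carry_out([
  {"x": -0.011,"y": 0.034,"z": 0,"spin": 0.05,"claw": 0.085},
  {"x": -0.011,"y": 0.034,"z": 0,"spin": 0.05,"claw": 0.085},
  {"x": -0.011,"y": 0.034,"z": 0,"spin": 0,"claw": 0.085},
  {"x": -0.011,"y": 0.034,"z": 0,"spin": 0,"claw": 0.085},
  {"x": -0.011,"y": 0.034,"z": 0,"spin": 0,"claw": 0.085},
  {"x": -0.011,"y": 0.034,"z": 0,"spin": 0,"claw": 0.085},
  {"x": -0.011,"y": 0.034,"z": 0,"spin": 0,"claw": 0.085},
  {"x": -0.008,"y": 0.025,"z": 0,"spin": 0,"claw": 0.085},
  {"x": 0,"y": 0,"z": 0,"spin": 0,"claw": 0.085},
  {"x": 0,"y": 0,"z": 0,"spin": 0,"claw": 0.085},
])

```text
time_s: 4.97
ee_pos: [431.4, 303.8, 377.9]
ee_rot: [0.003, 0.002, -0.706, 0.708]
ft_force: [0.4, -0.8, -0.4]
opening: 85.0
```

```bash
cat > rot.py <<'E'
from h import *
def rotor(s,c,guess,zu=0):
    i=c['pixels'];g=i.max(2).astype(int);u,v=proj(s,c,[*guess,zu+14])[0];print('pred',u,v)
    m=((g<100)&(np.ptp(i.astype(int),axis=2)<25)).astype(np.uint8)
    n,l,st,ce=cv2.connectedComponentsWithStats(m)
    k=max((k for k in range(1,n) if np.hypot(*(ce[k]-[u,v]))<60),key=lambda k:st[k,4]);print('blob',st[k],ce[k])
    C=max(cv2.findContours((l==k).astype(np.uint8),0,1)[0],key=cv2.contourArea)
    H=cv2.convexHull(C)[:,0].astype(float)
    P=plane(s,c,H,zu+8)[:,:2];print('rim',cv2.fitEllipse(P.astype(np.float32)));
    cen=np.array(cv2.fitEllipse(P.astype(np.float32))[0])
    # white line inside hull
    hm=np.zeros(g.shape,np.uint8);cv2.fillConvexPoly(hm,H.astype(int),1);hm=cv2.erode(hm,np.ones((5,5)))
    w=((g>cv2.mean(g.astype(np.float32),hm)[0]*2)&(hm>0)).astype(np.uint8);n,l,st,ce=cv2.connectedComponentsWithStats(w)
    for k in range(1,n):
        if st[k,4]>8:
            q=plane(s,c,[ce[k]],zu+18)[0][:2]-cen;print('line',st[k],ce[k].round(),'r',np.hypot(*q).round(1),'deg',np.degrees(np.arctan2(q[1],q[0])).round(1))
    return cen
E
python3 - <<'E'
from rot import *
s,c=snap('wrist','w5');print(s['ee_pos'],s['dq'].round(2),Rq(s['ee_rot']).round(3),s['opening'])
rotor(s,c,[467,292])
cv2.imwrite('pics/c6.png',c['pixels'])
E
```

```text
[431.39679837 303.79586133 377.86744309] [-0.05  0.02 -0.02 -0.04 -0.    0.   -0.03] [[-1.    -0.007 -0.002]
 [ 0.002 -0.003 -1.   ]
 [ 0.007 -1.     0.003]] 85.01914711812658
pred 332.23109408181296 136.8293701439449Traceback (most recent call last):
  File "<stdin>", line 3, in <module>
  File "rot.py", line 6, in rotor
    k=max((k for k in range(1,n) if np.hypot(*(ce[k]-[u,v]))<60),key=lambda k:st[k,4]);print('blob',st[k],ce[k])
ValueError: max() iterable argument is empty
```

View pics/w5.png

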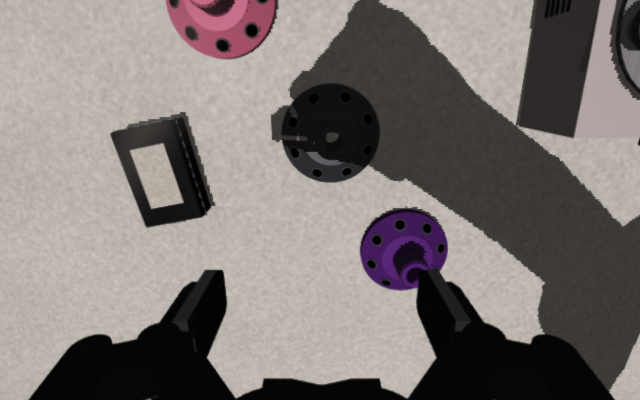

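The grey rotor is at (331,133), partly in shadow, with its index line running left from (310,139) to (283,137). I'll lower the threshold below the shadow's brightness.

```bash
python3 - <<'E'
from h import *
s,c=load('w5');i=c['pixels'];g=cv2.cvtColor(i,cv2.COLOR_BGR2GRAY).astype(float)
print('shadow',g[60,420],g[133,395],'rotor',g[100,331],g[150,355],g[170,300])
G=g[75:195,270:395].copy()
for t in (42,48,52):
  m=(G<t).astype(np.uint8);m=cv2.morphologyEx(m,cv2.MORPH_OPEN,np.ones((3,3)))
  n,l,st,ce=cv2.connectedComponentsWithStats(m);k=1+np.argmax(st[1:,4])
  H=cv2.convexHull(max(cv2.findContours((l==k).astype(np.uint8),0,1)[0],key=cv2.contourArea))[:,0]+[270,75.]
  print(t,st[k],cv2.fitEllipse(plane(s,c,H,8)[:,:2].astype(np.float32)))
# line: local bright ridge per column left part
for u in range(280,314,3):
  col=g[125:150,u]; print(u,col.round().astype(int))
E
```

```text
shadow 63.0 58.0 rotor 16.0 15.0 46.0
42 [  11    8   99   85 6012] ((470.91009521484375, 292.9944152832031), (89.81330871582031, 96.69749450683594), 162.66952514648438)
48 [  11    8   99   98 7090] ((469.1604309082031, 293.4469299316406), (95.00370788574219, 96.85115814208984), 159.9143524169922)
52 [  11    8  100   98 7266] ((469.1692199707031, 293.40130615234375), (95.2109146118164, 97.26153564453125), 158.65322875976562)
280 [ 59  57  56  56  55  53  53  53  55  56  58  61  61  61  76 156 170 178
 180 179 180 180 179 178 181]
283 [ 16  15  16  14  14  14  14  15  15  18  36  49  50  50  37  25  23  32
  41  57  80 104 127 144 159]
286 [14 13 14 13 14 14 14 14 14 18 34 48 50 50 41 22 14 16 13 14 18 35 43 44
 44]
289 [ 7 15 18 17 15 14 14 15 13 17 29 46 51 50 46 24 15 14 13 14 14 15 22 24
 29]
292 [ 1  1  6 20 17 14 15 14 14 15 24 46 50 51 48 28 16 15 14 15 14 17 20 10
  3]
295 [ 3 11 20 19 16 14 15 14 14 14 22 45 51 52 50 30 17 15 15 14 14 18 20  9
  2]
298 [18 16 15 15 14 15 16 23 27 28 34 71 91 94 97 69 30 15 14 15 14 13 15 24
 51]
301 [14 14 15 15 14 16 16 14 14 15 17 38 49 50 50 41 21 14 14 14 13 13 14 17
 35]
304 [15 16 17 17 16 17 17 16 17 16 18 36 49 50 50 44 24 16 18 16 16 15 15 15
 14]
307 [18 16 17 16 17 16 16 16 16 17 18 21 27 30 31 31 19 16 16 16 16 16 16 16
 16]
310 [16 17 17 17 17 16 15 16 16 15 17 15 15 16 15 16 17 17 17 16 17 16 16 17
 17]
313 [17 15 16 17 16 17 17 15 16 15 16 16 16 15 17 19 19 35 34 21 17 17 17 15
 16]
```

```bash
python3 - <<'E'
from h import *
s,c=load('w5')
a=plane(s,c,[284,137],14)[0];b=plane(s,c,[305.5,138.2],25)[0];C=np.array([469.2,293.4])
for p in (a,b):
  q=p[:2]-C;print(p.round(1),np.hypot(*q),np.degrees(np.arctan2(q[1],q[0])))
q=a-b;print(np.degrees(np.arctan2(q[1],q[0])))
print(proj(s,c,[[469.2,293.4,60],[469.2,293.4,0]]))
E
```

```text
[466.9 338.6  14. ] 45.26811823342923 92.8578024995112
[467.3 317.4  25. ] 24.046650864608278 94.47277751515465
91.0295144599514
[[332.42966906 141.99591984]
 [330.38620411 132.64405148]]
```

Call:
carry_out([
  {"x": 0.013,"y": -0.004,"z": -0.01,"spin": 0,"claw": 0.085},
  {"x": 0.013,"y": -0.003,"z": -0.02,"spin": 0,"claw": 0.085},
  {"x": 0.013,"y": -0.003,"z": -0.025,"spin": 0,"claw": 0.085},
  {"x": 0,"y": 0,"z": -0.025,"spin": 0,"claw": 0.085},
  {"x": 0,"y": 0,"z": -0.025,"spin": 0,"claw": 0.085},
  {"x": 0,"y": 0,"z": -0.02,"spin": 0,"claw": 0.085},
  {"x": 0,"y": 0,"z": -0.015,"spin": 0,"claw": 0.085},
  {"x": 0,"y": 0,"z": 0,"spin": 0,"claw": 0.085},
])

```text
time_s: 5.68
ee_pos: [479.9, 286.0, 234.6]
ee_rot: [0.005, -0.006, -0.707, 0.708]
ft_force: [-0.6, 0.1, -0.2]
opening: 84.8
```

Call:
carry_out([
  {"x": -0.005,"y": 0.004,"z": 0,"spin": 0,"claw": 0.085},
  {"x": -0.004,"y": 0.003,"z": -0.005,"spin": 0,"claw": 0.085},
  {"x": 0,"y": 0,"z": -0.01,"spin": 0,"claw": 0.085},
  {"x": 0,"y": 0,"z": -0.008,"spin": 0,"claw": 0.085},
  {"x": 0,"y": 0,"z": 0,"spin": 0,"claw": 0.085},
])

```text
time_s: 6.1
ee_pos: [472.3, 292.5, 212.8]
ee_rot: [0.005, -0.008, -0.707, 0.707]
ft_force: [-0.4, -0.5, -0.3]
opening: 84.9
```

Call:
carry_out([
  {"x": -0.002,"y": 0.001,"z": -0.006,"spin": 0,"claw": 0.085},
  {"x": 0,"y": 0,"z": -0.003,"spin": 0,"claw": 0.07},
  {"x": 0,"y": 0,"z": 0,"spin": 0,"claw": 0.05},
  {"x": 0,"y": 0,"z": 0,"spin": 0,"claw": 0.02},
  {"x": 0,"y": 0,"z": 0,"spin": 0,"claw": 0.02},
  {"x": 0,"y": 0,"z": 0,"spin": 0,"claw": 0.02},
  {"x": 0,"y": 0,"z": 0,"spin": 0,"claw": 0.02},
  {"x": 0,"y": 0,"z": 0,"spin": 0,"claw": 0.02},
], grip_force=40)

```text
time_s: 6.77
ee_pos: [470.5, 294.0, 203.9]
ee_rot: [-0.004, 0.009, 0.707, -0.707]
ft_force: [0.0, -0.2, -0.7]
opening: 28.5
```

Call:
carry_out([
  {"x": 0,"y": 0,"z": 0.01,"spin": 0,"claw": 0.02},
  {"x": 0,"y": 0,"z": 0.03,"spin": 0,"claw": 0.02},
  {"x": 0,"y": 0,"z": 0.03,"spin": 0,"claw": 0.02},
  {"x": 0.004,"y": -0.01,"z": 0.03,"spin": 0.03,"claw": 0.02},
  {"x": 0.011,"y": -0.03,"z": 0.02,"spin": 0.03,"claw": 0.02},
  {"x": 0.011,"y": -0.03,"z": 0,"spin": 0.04,"claw": 0.02},
  {"x": 0.011,"y": -0.03,"z": 0,"spin": 0.04,"claw": 0.02},
  {"x": 0.011,"y": -0.03,"z": 0,"spin": 0.04,"claw": 0.02},
  {"x": 0.011,"y": -0.03,"z": 0,"spin": 0.04,"claw": 0.02},
  {"x": 0.011,"y": -0.03,"z": 0,"spin": 0.04,"claw": 0.02},
  {"x": 0.01,"y": -0.03,"z": 0,"spin": 0.03,"claw": 0.02},
  {"x": 0.006,"y": -0.015,"z": 0,"spin": 0,"claw": 0.02},
])

```text
time_s: 7.77
ee_pos: [554.1, 52.6, 339.4]
ee_rot: [0.109, -0.101, 0.699, -0.699]
ft_force: [-0.1, 0.4, -2.2]
opening: 28.6
```

```bash
python3 - <<'E'
from h import *
s,c=snap('wrist','w7');R=Rq(s['ee_rot']);print(s['ee_pos'],s['ft_force'],s['opening'],s['dq'].round(2));print(R.round(4),np.degrees(np.arctan2(R[1,2],R[0,2]))+90)
s1,c1=snap('scene','s7')
i=np.vstack([cv2.resize(c['pixels'],(560,350)),cv2.resize(c1['pixels'][90:220,220:400],(346,250),interpolation=3).repeat(1,0) if 0 else cv2.resize(c1['pixels'][110:235,220:500],(560,250),interpolation=3)])
cv2.imwrite('pics/c7.png',np.clip(i*1.5,0,255).astype(np.uint8))
E
```

```text
[554.05759762  52.58407613 339.36753537] [-0.08208552  0.35086985 -2.1528986 ] 28.58402520289652 [ 0.27  0.06  0.05 -0.12 -0.01  0.05  0.33]
[[-0.9558  0.0106  0.2939]
 [-0.2939  0.0022 -0.9558]
 [-0.0108 -0.9999  0.001 ]] 17.093857362541286
```

View pics/c7.png

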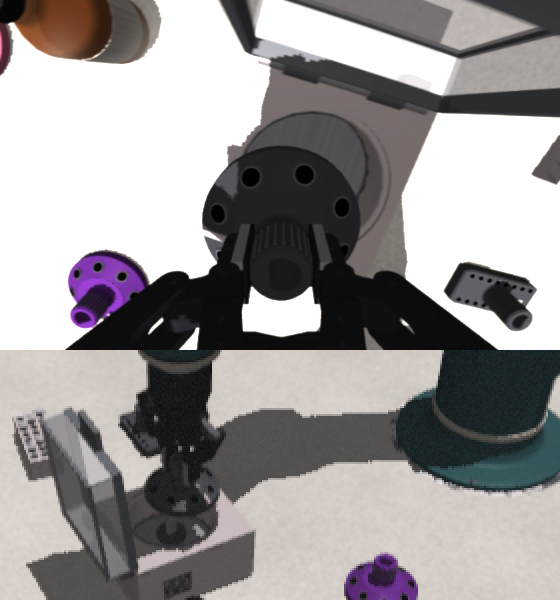

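The wrist view shows the rotor held level by its hub, with its rim top at about (321,168) full scale, and the line's end at about (242,272). The scene view shows it above the open bowl. I'll check the held rotor's centre against those rim points.

```bash
python3 - <<'E'
from h import *
s,c=load('w7');zu=s['ee_pos'][2]-203.9;C=np.array([553.4,52.2])
t=np.radians(np.arange(0,360,5))
for z in (0,12):
  p=proj(s,c,np.c_[C[0]+48*np.cos(t),C[1]+48*np.sin(t),0*t+zu+z]);print(z,'top',p[p[:,1].argmin()].round(1),'left',p[p[:,0].argmin()].round(1),'right',p[p[:,0].argmax()].round(1))
g=cv2.cvtColor(c['pixels'],cv2.COLOR_BGR2GRAY).astype(int)
print('col321',list(zip(range(155,180),g[155:180,321])));print('row235 L',list(zip(range(222,250),g[235,222:250])));print('row235 R',list(zip(range(400,424),g[235,400:424])))
for u in [(242,272),(233,266)]:
  q=plane(s,c,u,zu+14)[0];d=q[:2]-C;print(q.round(1),np.hypot(*d),np.degrees(np.arctan2(d[1],d[0])))
G=g[255:290,225:262];print(G[::2,::2])
P=proj(s,c,[[C[0]+47*np.cos(a),C[1]+47*np.sin(a),zu+14] for a in np.radians([105,110,115])]);print(P)
E
```

```text
0 top [324.6 165.2] left [235.3 246.8] right [407.  245.7]
12 top [324.9 170.3] left [229.8 249.5] right [412.5 255.5]
col321 [(155, np.int64(53)), (156, np.int64(53)), (157, np.int64(53)), (158, np.int64(53)), (159, np.int64(53)), (160, np.int64(52)), (161, np.int64(53)), (162, np.int64(53)), (163, np.int64(53)), (164, np.int64(53)), (165, np.int64(52)), (166, np.int64(42)), (167, np.int64(22)), (168, np.int64(16)), (169, np.int64(17)), (170, np.int64(17)), (171, np.int64(22)), (172, np.int64(23)), (173, np.int64(22)), (174, np.int64(22)), (175, np.int64(23)), (176, np.int64(23)), (177, np.int64(23)), (178, np.int64(23)), (179, np.int64(23))]
row235 L [(222, np.int64(229)), (223, np.int64(229)), (224, np.int64(228)), (225, np.int64(228)), (226, np.int64(229)), (227, np.int64(230)), (228, np.int64(230)), (229, np.int64(230)), (230, np.int64(228)), (231, np.int64(227)), (232, np.int64(210)), (233, np.int64(75)), (234, np.int64(22)), (235, np.int64(22)), (236, np.int64(21)), (237, np.int64(21)), (238, np.int64(21)), (239, np.int64(22)), (240, np.int64(23)), (241, np.int64(27)), (242, n
[... 1630 characters left out ...]
0  61  60  66  85 141 106  66  15   9
    8]
 [217 223 225 224 224 122  60  61  61  61  60  61  61  60  64  52   9  10
    8]
 [218 221 224 224 224 213  64  60  60  61  61  61  61  62  61  31  12  10
   11]
 [215 219 224 224 224 220  87  60  61  60  61  60  60  60  57  13   9   8
    9]
 [216 221 223 224 224 223 154  61  60  60  61  53  49  43  41  11   9  10
   10]
 [219 223 223 223 223 223 217  87  60  60  60  57  71  69  22   9   9   9
    9]
 [222 223 223 223 223 223 223 178  61  60  61  92  44  26  10   8   7   8
    8]
 [223 222 222 223 222 222 223 219  87  60  62  82   2   4   9   8   8   8
    9]]
[[230.82259612 258.48994818]
 [231.54161765 265.52500453]
 [232.9240819  272.42661982]]
```

Call:
carry_out([
  {"x": 0.005,"y": -0.008,"z": 0,"spin": 0,"claw": 0.02},
  {"x": 0.004,"y": -0.006,"z": -0.005,"spin": 0,"claw": 0.02},
  {"x": 0,"y": -0.003,"z": -0.008,"spin": 0,"claw": 0.02},
  {"x": 0,"y": 0,"z": -0.005,"spin": 0,"claw": 0.02},
  {"x": 0,"y": 0,"z": 0,"spin": 0,"claw": 0.02},
  {"x": 0,"y": 0,"z": 0,"spin": 0,"claw": 0.02},
])

```text
time_s: 8.37
ee_pos: [562.8, 37.3, 320.6]
ee_rot: [0.109, -0.101, 0.7, -0.699]
ft_force: [-0.1, 0.3, -1.2]
opening: 29.2
```

```bash
cat > st.py <<'E'
from h import *
s=robot.get_state();R=Rq(s['ee_rot']);p=s['ee_pos'];y=np.degrees(np.arctan2(R[1,2],R[0,2]))+90
a=np.radians(y+1);o=-2.4*np.array([np.cos(a),np.sin(a)])
print(p.round(1),'tilt',R[:2,1].round(4),'yaw',y.round(1),'index',(y+93).round(1),'rotor',(p[:2]+155*R[:2,1]+o).round(1),'need',(np.array([563.1,32.2])-(p[:2]+155*R[:2,1]+o)).round(1),'under',(p[2]-203.9).round(1),s['ft_force'].round(1),s['moment'].round(2),s['opening'].round(1),s['time_s'])
E
python3 st.py
```

```text
Traceback (most recent call last):
  File "st.py", line 4, in <module>
    print(p.round(1),'tilt',R[:2,1].round(4),'yaw',y.round(1),'index',(y+93).round(1),'rotor',(p[:2]+155*R[:2,1]+o).round(1),'need',(np.array([563.1,32.2])-(p[:2]+155*R[:2,1]+o)).round(1),'under',(p[2]-203.9).round(1),s['ft_force'].round(1),s['moment'].round(2),s['opening'].round(1),s['time_s'])
                                                                                                                                                                                                                                                                      ^^^^^^^^^^^^^^^^^^
AttributeError: 'float' object has no attribute 'round'
```

```bash
sed -i "s/s\['opening'\].round(1)/s['opening']/" st.py; python3 st.py
```

```text
[562.8  37.3 320.6] tilt [0.0107 0.0034] yaw 17.0 index 110.0 rotor [562.2  37.1] need [ 0.9 -4.9] under 116.7 [-0.1  0.3 -1.2] [-0.01  0.01 -0.03] 29.221149798507458 8.3667
```

Call:
carry_out([
  {"x": 0.001,"y": -0.003,"z": -0.005,"spin": 0,"claw": 0.02},
  {"x": 0,"y": -0.002,"z": -0.008,"spin": 0,"claw": 0.02},
  {"x": 0,"y": 0,"z": -0.008,"spin": 0,"claw": 0.02},
  {"x": 0,"y": 0,"z": -0.006,"spin": 0,"claw": 0.02},
  {"x": 0,"y": 0,"z": 0,"spin": 0,"claw": 0.02},
  {"x": 0,"y": 0,"z": 0,"spin": 0,"claw": 0.02},
])

```text
time_s: 8.87
ee_pos: [563.3, 33.4, 290.1]
ee_rot: [0.109, -0.102, 0.7, -0.698]
ft_force: [0.1, 0.7, -0.6]
opening: 28.7
```

```bash
python3 st.py
```

```text
[563.3  33.4 290.1] tilt [0.0095 0.0038] yaw 17.2 index 110.2 rotor [562.5  33.2] need [ 0.6 -1. ] under 86.2 [ 0.1  0.7 -0.6] [ 0.04 -0.02  0.01] 28.701124236958982 8.8667
```

Call:
carry_out([
  {"x": 0.0005,"y": -0.001,"z": -0.002,"spin": -0.01,"claw": 0.02},
  {"x": 0,"y": 0,"z": -0.003,"spin": 0,"claw": 0.02},
  {"x": 0,"y": 0,"z": -0.003,"spin": 0,"claw": 0.02},
  {"x": 0,"y": 0,"z": 0,"spin": 0,"claw": 0.02},
])

```text
time_s: 9.2
ee_pos: [564.0, 32.4, 281.7]
ee_rot: [0.105, -0.098, 0.701, -0.699]
ft_force: [0.3, 0.0, -1.0]
opening: 28.8
```

```bash
python3 st.py
```

```text
[564.   32.4 281.7] tilt [0.0101 0.0038] yaw 16.5 index 109.5 rotor [563.3  32.3] need [-0.2 -0.1] under 77.8 [ 0.3  0.  -1. ] [-0.04  0.09 -0.02] 28.84116307808779 9.2
```

Call:
carry_out([
  {"x": 0,"y": 0,"z": -0.003,"spin": 0,"claw": 0.02},
  {"x": 0,"y": 0,"z": -0.003,"spin": 0,"claw": 0.02},
  {"x": 0,"y": 0,"z": -0.003,"spin": 0,"claw": 0.02},
  {"x": 0,"y": 0,"z": -0.003,"spin": 0,"claw": 0.02},
  {"x": 0,"y": 0,"z": 0,"spin": 0,"claw": 0.02},
])

```text
time_s: 9.62
ee_pos: [564.1, 32.4, 268.6]
ee_rot: [0.106, -0.098, 0.701, -0.699]
ft_force: [-0.1, 1.1, -2.2]
opening: 29.1
```

```bash
python3 st.py
```

```text
[564.1  32.4 268.6] tilt [0.0107 0.0037] yaw 16.5 index 109.5 rotor [563.4  32.2] need [-0.3 -0. ] under 64.7 [-0.1  1.1 -2.2] [-0.02 -0.06  0.  ] 29.145905718336202 9.6167
```

Call:
carry_out([
  {"x": 0,"y": 0,"z": -0.002,"spin": 0,"claw": 0.02},
  {"x": 0,"y": 0,"z": -0.002,"spin": 0,"claw": 0.02},
  {"x": 0,"y": 0,"z": -0.001,"spin": 0,"claw": 0.02},
  {"x": 0,"y": 0,"z": -0.001,"spin": 0,"claw": 0.02},
  {"x": 0,"y": 0,"z": 0,"spin": 0,"claw": 0.02},
])

```text
time_s: 10.03
ee_pos: [564.6, 32.7, 263.7]
ee_rot: [0.106, -0.097, 0.7, -0.699]
ft_force: [-1.8, -0.9, -2.2]
opening: 28.8
```

```bash
python3 st.py
```

```text
[564.6  32.7 263.7] tilt [0.0125 0.0033] yaw 16.5 index 109.5 rotor [564.3  32.5] need [-1.2 -0.3] under 59.8 [-1.8 -0.9 -2.2] [-0.15  0.38  0.04] 28.807580106395427 10.0333
```

Call:
carry_out([
  {"x": -0.0007,"y": 0,"z": -0.0015,"spin": 0,"claw": 0.02},
  {"x": 0,"y": 0,"z": -0.001,"spin": 0,"claw": 0.02},
  {"x": 0,"y": 0,"z": 0,"spin": 0,"claw": 0.02},
])

```text
time_s: 10.28
ee_pos: [564.4, 33.0, 263.6]
ee_rot: [-0.107, 0.096, -0.7, 0.7]
ft_force: [-3.2, -0.5, -3.8]
opening: 28.6
```

```bash
python3 st.py
```

```text
[564.4  33.  263.6] tilt [0.0148 0.0021] yaw 16.5 index 109.5 rotor [564.4  32.6] need [-1.3 -0.4] under 59.7 [-3.2 -0.5 -3.8] [-0.2   0.94  0.05] 28.581868654313663 10.2833
```

Call:
carry_out([
  {"x": 0,"y": 0,"z": 0,"spin": 0,"claw": 0.04},
  {"x": 0,"y": 0,"z": 0,"spin": 0,"claw": 0.06},
  {"x": 0,"y": 0,"z": 0,"spin": 0,"claw": 0.06},
  {"x": 0,"y": 0,"z": 0,"spin": 0,"claw": 0.06},
  {"x": 0,"y": 0,"z": 0.01,"spin": 0,"claw": 0.06},
  {"x": 0,"y": 0,"z": 0.02,"spin": 0,"claw": 0.06},
  {"x": 0,"y": 0,"z": 0.03,"spin": 0,"claw": 0.06},
  {"x": -0.01,"y": 0,"z": 0.03,"spin": -0.05,"claw": 0.06},
  {"x": -0.02,"y": 0,"z": 0.03,"spin": -0.08,"claw": 0.0},
  {"x": -0.02,"y": 0,"z": 0.0,"spin": -0.08,"claw": 0.0},
  {"x": 0,"y": 0,"z": 0,"spin": -0.08,"claw": 0.0},
  {"x": 0,"y": 0,"z": 0,"spin": 0,"claw": 0.0},
])

```text
time_s: 11.28
ee_pos: [511.8, 34.0, 393.0]
ee_rot: [0.002, 0.011, 0.708, -0.706]
ft_force: [0.2, -0.2, 0.1]
opening: 11.5
```

```bash
python3 st.py; python3 - <<'E'
from h import *
s,c=snap('wrist','w8');s1,c1=snap('scene','s8')
print(proj(s,c,[[563,32,60],[563,32,120]]).round(),proj(s1,c1,[[563,32,60],[563,32,120]]).round())
i=np.vstack([c['pixels'][0:250,60:560],cv2.resize(c1['pixels'][120:250,230:390],(500,406),interpolation=3)[:340]])
cv2.imwrite('pics/c8.png',np.clip(i*1.6,0,255).astype(np.uint8))
E
```

```text
[511.8  34.  393. ] tilt [0.0179 0.0016] yaw -0.7 index 92.3 rotor [512.1  34.3] need [51.  -2.1] under 189.1 [ 0.2 -0.2  0.1] [0.04 0.03 0.01] 11.492867522758406 11.2833
[[323. 133.]
 [324. 142.]] [[305. 200.]
 [304. 183.]]
```

View pics/c8.png

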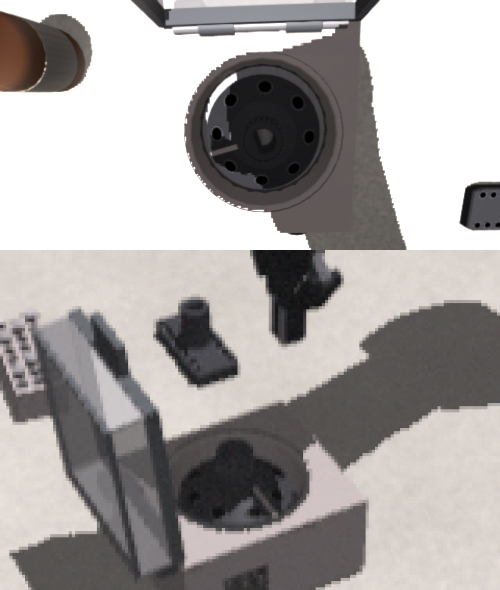

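The wrist view shows the rotor centred in the bowl at crop (263,135), with the shaft in its bore and the index line at (222,150), about 108°. The scene view shows it low in the bowl. Next I'll take the closed fingers over and behind the tab.

Call:
carry_out([
  {"x": 0,"y": 0,"z": 0.03,"spin": 0,"claw": 0},
  {"x": 0,"y": 0,"z": 0.03,"spin": 0,"claw": 0},
  {"x": 0.01,"y": 0,"z": 0.025,"spin": 0,"claw": 0},
  {"x": 0.024,"y": 0,"z": 0,"spin": 0,"claw": 0},
  {"x": 0.024,"y": 0,"z": 0,"spin": 0,"claw": 0},
  {"x": 0.024,"y": 0,"z": 0,"spin": 0,"claw": 0},
  {"x": 0.024,"y": 0,"z": 0,"spin": 0,"claw": 0},
  {"x": 0.024,"y": 0,"z": 0,"spin": 0,"claw": 0},
  {"x": 0.024,"y": 0,"z": 0,"spin": 0,"claw": 0},
  {"x": 0.02,"y": 0,"z": 0,"spin": 0,"claw": 0},
  {"x": 0,"y": 0,"z": 0,"spin": 0,"claw": 0},
])

```text
time_s: 12.3
ee_pos: [696.6, 32.6, 474.6]
ee_rot: [0.012, -0.009, 0.708, -0.706]
ft_force: [-0.3, 0.2, -0.4]
opening: -0.1
```

```bash
python3 st.py
```

```text
[696.6  32.6 474.6] tilt [0.0051 0.0042] yaw 1.7 index 94.7 rotor [695.   33.1] need [-131.9   -0.9] under 270.7 [-0.3  0.2 -0.4] [0.   0.   0.05] -0.05544203164869561 12.3
```

Call:
carry_out([
  {"x": 0,"y": 0,"z": -0.012,"spin": 0,"claw": 0},
  {"x": 0,"y": 0,"z": -0.014,"spin": 0,"claw": 0},
  {"x": 0,"y": 0,"z": -0.01,"spin": 0,"claw": 0},
  {"x": 0,"y": 0,"z": 0,"spin": 0,"claw": 0},
  {"x": -0.006,"y": 0,"z": 0,"spin": 0,"claw": 0},
  {"x": -0.006,"y": 0,"z": 0,"spin": 0,"claw": 0},
  {"x": -0.006,"y": 0,"z": 0,"spin": 0,"claw": 0},
  {"x": -0.006,"y": 0,"z": 0,"spin": 0,"claw": 0},
  {"x": -0.006,"y": 0,"z": 0,"spin": 0,"claw": 0},
])

```text
time_s: 13.05
ee_pos: [664.5, 32.2, 432.4]
ee_rot: [0.014, -0.014, 0.709, -0.705]
ft_force: [1.7, -1.3, -0.4]
opening: -0.4
```

```bash
python3 st.py
```

```text
[664.5  32.2 432.4] tilt [0.0006 0.006 ] yaw 2.3 index 95.3 rotor [662.2  33. ] need [-99.1  -0.8] under 228.5 [ 1.7 -1.3 -0.4] [-0.06 -0.4   0.04] -0.39039541342450035 13.05
```

Call:
carry_out([
  {"x": -0.01,"y": 0,"z": 0.003,"spin": -0.01,"claw": 0},
  {"x": -0.01,"y": 0,"z": 0.003,"spin": -0.01,"claw": 0},
  {"x": -0.01,"y": 0,"z": 0.002,"spin": -0.01,"claw": 0},
  {"x": -0.01,"y": 0,"z": 0.001,"spin": 0,"claw": 0},
  {"x": -0.01,"y": 0,"z": 0,"spin": 0,"claw": 0},
  {"x": -0.01,"y": 0,"z": -0.002,"spin": 0,"claw": 0},
  {"x": -0.01,"y": 0,"z": -0.003,"spin": 0,"claw": 0},
])

```text
time_s: 13.63
ee_pos: [588.0, 32.5, 441.1]
ee_rot: [0.006, 0.001, 0.709, -0.705]
ft_force: [0.5, -0.3, 0.5]
opening: -0.2
```

```bash
cat >> st.py <<'E'
tip=p+173*R[:,1];F=tip-[11,0,0];d=F-[645,0,88];r=np.hypot(d[0],d[2]);ph=np.arctan2(d[2],-d[0]);th=ph-np.arcsin(8/r);print('F',F.round(1),'theta',th.round(3),'rho',np.sqrt(r*r-64).round(1))
E
python3 st.py|tail -1; python3 st.py|grep -o '\] \[.*'
```

```text
F [578.6  33.3 268.1] theta 1.176 rho 191.8
] [ 0.04 -0.31  0.03] -0.20284312270575006 13.6333
```

Call:
carry_out([
  {"x": 0.002,"y": 0,"z": 0.016,"spin": 0,"claw": 0},
  {"x": 0.012,"y": 0,"z": 0.004,"spin": 0,"claw": 0},
  {"x": 0.008,"y": 0,"z": 0,"spin": 0,"claw": 0},
  {"x": 0,"y": 0,"z": -0.01,"spin": 0,"claw": 0},
  {"x": 0,"y": 0,"z": -0.012,"spin": 0,"claw": 0},
  {"x": 0,"y": 0,"z": 0,"spin": 0,"claw": 0},
])

```text
time_s: 14.13
ee_pos: [605.6, 33.1, 439.6]
ee_rot: [0.007, 0.001, 0.708, -0.706]
ft_force: [-0.4, -0.3, -0.7]
opening: 0.3
```

```bash
python3 st.py; python3 - <<'E'
from h import *
s1,c1=snap('scene','s9')
for th in (1.66,1.4,1.25,1.15,1.05): print(th,proj(s1,c1,[[645-192*np.cos(th),32+e,88+192*np.sin(th)] for e in(-25,25)]).round(1).tolist())
g=cv2.resize(c1['pixels'][110:230,225:385],None,fx=5,fy=5,interpolation=3);cv2.imwrite('pics/c9.png',np.clip(g*1.5,0,255).astype(np.uint8))
E
```

```text
[605.6  33.1 439.6] tilt [0.012  0.0023] yaw 0.5 index 93.5 rotor [605.1  33.4] need [-42.   -1.2] under 235.7 [-0.4 -0.3 -0.7] [ 0.02  0.01 -0.01] 0.32150441146531694 14.1333
F [596.7  33.5 266.6] theta 1.264 rho 184.9
1.66 [[260.2, 138.7], [268.5, 150.0]]
1.4 [[279.5, 133.8], [288.2, 144.8]]
1.25 [[290.2, 133.1], [299.1, 144.0]]
1.15 [[297.0, 133.5], [306.0, 144.3]]
1.05 [[303.4, 134.5], [312.5, 145.3]]
```

View pics/c9.png

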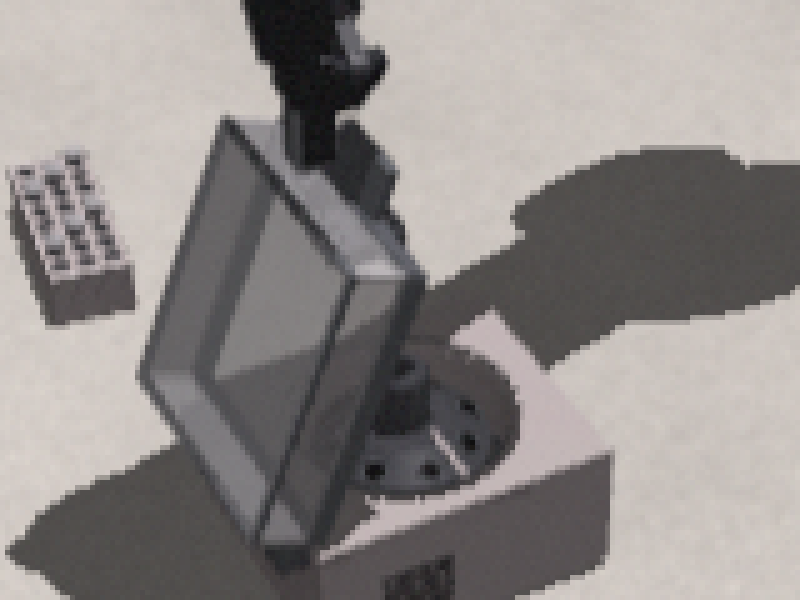

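The last picture shows the tab's end corners at scene pixels (295,134) and (304,143), which puts the lid at about 1.17 rad. The fingers are behind the tab, and the rotor is seated with its line showing. I'll keep lowering the lid.

Call:
carry_out([
  {"x": -0.012,"y": 0,"z": -0.006,"spin": 0,"claw": 0},
  {"x": -0.01,"y": 0,"z": -0.006,"spin": 0,"claw": 0},
  {"x": -0.008,"y": 0,"z": -0.005,"spin": 0,"claw": 0},
  {"x": -0.008,"y": 0,"z": -0.005,"spin": 0,"claw": 0},
  {"x": 0,"y": 0,"z": 0,"spin": 0,"claw": 0},
])

```text
time_s: 14.6
ee_pos: [565.1, 33.4, 415.7]
ee_rot: [0.007, 0.0, 0.708, -0.706]
ft_force: [0.3, 0.5, 0.2]
opening: -0.2
```

```bash
python3 st.py
```

```text
[565.1  33.4 415.7] tilt [0.0101 0.0031] yaw 0.5 index 93.5 rotor [564.3  33.8] need [-1.2 -1.6] under 211.8 [0.3 0.5 0.2] [ 0.02  0.01 -0.06] -0.22384148623285796 14.6
F [555.9  33.9 242.7] theta 1.003 rho 178.3
```

Call:
carry_out([
  {"x": -0.008,"y": 0,"z": -0.004,"spin": 0,"claw": 0},
  {"x": -0.008,"y": 0,"z": -0.005,"spin": 0,"claw": 0},
  {"x": -0.007,"y": 0,"z": -0.005,"spin": 0,"claw": 0},
  {"x": -0.007,"y": 0,"z": -0.006,"spin": 0,"claw": 0},
  {"x": -0.006,"y": 0,"z": -0.006,"spin": 0,"claw": 0},
  {"x": 0,"y": 0,"z": 0,"spin": 0,"claw": 0},
])

```text
time_s: 15.1
ee_pos: [526.9, 33.3, 387.9]
ee_rot: [0.007, 0.001, 0.708, -0.706]
ft_force: [-0.1, 0.4, 0.5]
opening: 0.2
```

```bash
python3 st.py
```

```text
[526.9  33.3 387.9] tilt [0.0109 0.003 ] yaw 0.5 index 93.5 rotor [526.2  33.7] need [36.9 -1.5] under 184.0 [-0.1  0.4  0.5] [-0.02 -0.01  0.03] 0.16367324911746173 15.1
F [517.8  33.8 215. ] theta 0.74 rho 179.5
```

Call:
carry_out([
  {"x": -0.006,"y": 0,"z": -0.005,"spin": 0,"claw": 0},
  {"x": -0.006,"y": 0,"z": -0.006,"spin": 0,"claw": 0},
  {"x": -0.005,"y": 0,"z": -0.006,"spin": 0,"claw": 0},
  {"x": -0.005,"y": 0,"z": -0.006,"spin": 0,"claw": 0},
  {"x": -0.005,"y": 0,"z": -0.007,"spin": 0,"claw": 0},
  {"x": -0.004,"y": 0,"z": -0.007,"spin": 0,"claw": 0},
  {"x": -0.003,"y": 0,"z": -0.007,"spin": 0,"claw": 0},
  {"x": 0,"y": 0,"z": 0,"spin": 0,"claw": 0},
])

```text
time_s: 15.77
ee_pos: [489.2, 33.2, 339.1]
ee_rot: [0.007, 0.001, 0.708, -0.706]
ft_force: [0.2, -0.0, 0.7]
opening: -0.0
```

```bash
python3 st.py
```

```text
[489.2  33.2 339.1] tilt [0.0107 0.0033] yaw 0.5 index 93.5 rotor [488.4  33.7] need [74.7 -1.5] under 135.2 [ 0.2 -0.   0.7] [ 0.05  0.03 -0.02] -0.048093383906360754 15.7667
F [480.   33.8 166.1] theta 0.398 rho 182.4
```

Call:
carry_out([
  {"x": -0.004,"y": 0,"z": -0.006,"spin": 0,"claw": 0},
  {"x": -0.003,"y": 0,"z": -0.006,"spin": 0,"claw": 0},
  {"x": -0.003,"y": 0,"z": -0.006,"spin": 0,"claw": 0},
  {"x": -0.003,"y": 0,"z": -0.006,"spin": 0,"claw": 0},
  {"x": -0.003,"y": 0,"z": -0.006,"spin": 0,"claw": 0},
  {"x": -0.002,"y": 0,"z": -0.006,"spin": 0,"claw": 0},
  {"x": -0.002,"y": 0,"z": -0.006,"spin": 0,"claw": 0},
  {"x": 0,"y": 0,"z": -0.006,"spin": 0,"claw": 0},
  {"x": 0,"y": 0,"z": -0.005,"spin": 0,"claw": 0},
  {"x": 0,"y": 0,"z": 0,"spin": 0,"claw": 0},
])

```text
time_s: 16.6
ee_pos: [467.1, 33.3, 280.1]
ee_rot: [0.007, 0.0, 0.708, -0.706]
ft_force: [-0.5, -0.7, -0.4]
opening: 0.1
```

```bash
python3 st.py
```

```text
[467.1  33.3 280.1] tilt [0.0103 0.0037] yaw 0.5 index 93.5 rotor [466.2  33.8] need [96.9 -1.6] under 76.2 [-0.5 -0.7 -0.4] [0.   0.01 0.04] 0.11073664825407793 16.6
F [457.8  33.9 107.1] theta 0.059 rho 188.0
```

Now the last bit, in small steps until the force rises.

Call:
carry_out([
  {"x": 0,"y": 0,"z": -0.004,"spin": 0,"claw": 0},
  {"x": 0,"y": 0,"z": -0.004,"spin": 0,"claw": 0},
  {"x": 0,"y": 0,"z": -0.003,"spin": 0,"claw": 0},
  {"x": 0,"y": 0,"z": -0.002,"spin": 0,"claw": 0},
  {"x": 0,"y": 0,"z": 0,"spin": 0,"claw": 0},
])

```text
time_s: 17.02
ee_pos: [467.6, 33.9, 269.1]
ee_rot: [0.007, 0.0, 0.707, -0.707]
ft_force: [-14.0, -2.8, 22.6]
opening: -0.1
```

```bash
python3 st.py
```

```text
[467.6  33.9 269.1] tilt [0.0102 0.0009] yaw 0.5 index 93.5 rotor [466.8  34. ] need [96.3 -1.8] under 65.2 [-14.   -2.8  22.6] [-0.54  2.89  0.01] -0.05479225728199641 17.0167
F [458.4  34.1  96.1] theta 0.001 rho 186.6
```

Call:
carry_out([
  {"x": 0,"y": 0,"z": 0,"spin": 0,"claw": 0},
  {"x": 0,"y": 0,"z": 0,"spin": 0,"claw": 0},
  {"x": 0,"y": 0,"z": 0,"spin": 0,"claw": 0},
  {"x": 0,"y": 0,"z": 0.01,"spin": 0,"claw": 0},
  {"x": -0.01,"y": 0,"z": 0.03,"spin": 0,"claw": 0},
  {"x": -0.02,"y": 0,"z": 0.035,"spin": 0,"claw": 0},
  {"x": -0.03,"y": -0.02,"z": 0.025,"spin": 0,"claw": 0},
  {"x": -0.02,"y": -0.03,"z": 0,"spin": 0,"claw": 0},
  {"x": 0,"y": -0.03,"z": 0,"spin": 0,"claw": 0},
  {"x": 0,"y": -0.03,"z": 0,"spin": 0,"claw": 0},
  {"x": 0,"y": 0,"z": 0,"spin": 0,"claw": 0},
  {"x": 0,"y": 0,"z": 0,"spin": 0,"claw": 0},
])

```text
time_s: 18.02
ee_pos: [384.5, -76.8, 376.9]
ee_rot: [0.01, 0.0, 0.707, -0.707]
ft_force: [-0.3, 0.8, 0.8]
opening: 0.4
```

```bash
python3 - <<'E'
from h import *
s,c=snap('scene','s10');s0,c0=load('scene0');print(s['ee_pos'],s['ft_force'])
a=cv2.cvtColor(c0['pixels'],6).astype(np.float32);b=cv2.cvtColor(c['pixels'],6).astype(np.float32)
for n,(x,y,w,h) in dict(bottle=(300,230,35,58),box=(412,286,56,46),rack=(224,138,30,38),strip=None or (0,0,0,0)).items():
    if w: 
        r=cv2.matchTemplate(b[y-12:y+h+12,x-12:x+w+12],a[y:y+h,x:x+w],cv2.TM_CCOEFF_NORMED);m=cv2.minMaxLoc(r);print(n,'shift px',np.subtract(m[3],12),'score',round(m[1],3))
# lid: tab end + dome top predicted when shut; dark grey tab edge and a seam check
for th in (0,.05,.1,.2): print(th,proj(s,c,[[645-192*np.cos(th)+8*np.sin(th),32+e,88+192*np.sin(th)+8*np.cos(th)] for e in(-25,25)]).round(1).tolist())
u,v=proj(s,c,[453,57,96])[0].astype(int);print(b[v-8:v+8,u-8:u+8].astype(int))
s2,c2=snap('top','t10');st=load('top0')[1]['pixels'];A=cv2.cvtColor(st,6);B=cv2.cvtColor(c2['pixels'],6)
x,y,w,h=398,194,42,24
r=cv2.matchTemplate(B[y-10:y+h+10,x-10:x+w+10],A[y:y+h,x:x+w],cv2.TM_CCOEFF_NORMED);print('strip',np.subtract(cv2.minMaxLoc(r)[3],10),cv2.minMaxLoc(r)[1])
E
```

```text
[384.49130245 -76.82445542 376.8639346 ] [-0.26942595  0.81107163  0.80655117]
bottle shift px [0 0] score 1.0
box shift px [0 0] score 1.0
rack shift px [0 0] score 1.0
0 [[336.5, 172.8], [345.4, 183.3]]
0.05 [[336.3, 170.1], [345.3, 180.7]]
0.1 [[336.0, 167.5], [345.0, 178.1]]
0.2 [[335.0, 162.4], [344.1, 173.0]]
[[ 68  64  55  50  51  51  51  50  49  51  50 101 103 103 110 105]
 [ 77  67  64  55  51  51  51  50  50 100 105 127 127 128 127 128]
 [ 93  72  68  64  51  51  50  50  79 124 129 129 127 127 128 126]
 [ 99  87  65  67  63  52  50 100 112 125 126 128 127 127 125 126]
 [ 94  96  77  68  68  65  86 124 126 125 127 127 127 128 127 127]
 [ 88  94  94  83  69  68  87 115 127 125 126 127 127 129 129 127]
 [ 86  90  97  95  77  69  67  94 126 128 128 127 127 129 130 127]
 [ 86  87  90  94  90  76  68  74 110 126 127 129 128 129 131 128]
 [ 84  86  86  90  94  87  75  58  71 124 127 127 127 128 129 129]
 [ 84  85  85  86  90  95  87  57  60 123 127 126 126 127 129 129]
 [ 86  84  84  83  85  93  94  81 100 123 125 126 127 128 129 127]
 [ 85  84  82  84  83  84  86  84 104 123 124 126 128 129 128 127]
 [ 91  84  81  78  85  75  62  58  75 123 126 126 128 130 128 127]
 [ 91  82  77  62  64  55  42  38  68 124 127 127 128 129 128 127]
 [ 80  60  56  46  31  46  50  51  75 125 128 129 130 129 129 127]
 [ 55  36  39  45  48  56  56  57  76 124 128 129 128 128 128 128]]
strip [0 0] 0.9683002233505249
```

The tab corner lies at about (345,183), which is where it should be with the lid shut, and the bystanders haven't moved. I'm handing the job in.

```bash
python3 -c "
from station import robot
print(robot.finish_job())"
```

```text
the job is handed in; nothing more can be done
None
```

The centrifuge is ready to run, and I handed the job in after about 18 s of robot time; no verdict was reported. I pushed the lid up to its stop and fitted the dark grey round rotor, keyed on the shaft. I then walked the lid shut with closed fingers on its tab.

**Last checks**
- **Lid up:** the fingers met about 27 N of resistance at the stop, and the picture showed the lid upright.
- **Rotor:** I measured its index at about 109.5° and the shaft's flat at about 109°. Its underside came down to about 59.7 mm, against a seat at 60 mm, and would go no lower. A close look after release showed it centred in the bowl.
- **Lid shut:** it stopped under 23 N with the fingertips at 96.1 mm; the tab's upper face should be at 96 mm when shut. In the scene picture, the tab's corner is where a shut lid would put it, to about one pixel.
- **Bystanders:** the bottle, slide box, tube rack and strip rotor showed no shift in the before and after pictures. The arm was clear and touching nothing.

**What disagreed or went wrong**
- **Seating force:** on the last press to seat the rotor, the vertical force read -3.8 N where I expected an upward push. I therefore relied on the height and the pictures, and the lid closing fully over the rotor agrees with it being home.
- **Finger position on the tab:** while lowering the lid, the fingers drifted to the tab's edge at about 1.17 rad. I backed off, set them again behind the tab and carried on.
- **Refused move:** one move call was refused because its rows left out some values; I sent it again in full.

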